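# Reset the length stop of the cut-off saw and load the next tube

## Task

The next batch on the small cut-off saw is one step longer: pinch the latch tab of the length stop, slide the stop to the next detent away from the saw head and let the latch pin drop into that slot. Then lay the brass tube in the saw's infeed V rail, in front of the shut guard flap, and let go of it there. After that feed it from its tail end, through the sprung flap, until its front end bears on the stop, and leave it lying in the rail, holding the flap open, without shoving anything else on the bench about.

Things in the scene. Friction and masses are not known exactly. Their poses are not given: they have to be found in the camera images.
- cutoff_saw: Green and grey bench cut-off saw, 500 mm long, fixed. Origin on the bench top under the middle of the saw head, straight below the tube line; z up. The tube line is parallel to its own y axis, at x = 0 and 75 mm above the bench; tubes are fed from +y to -y. The length stop is on the -y side. All saw x, y, z below are in this frame, in mm
- saw_head (a point): Top centre of the saw head, axes as the saw's. The head fills y = -35 to 35, x = -84 to 125, up to z = 162, with a black-knobbed lever at x = 114 up to z = 216. On its infeed side a lower snout (131 high, x = -30 to 30, up to y = 52) has the 44 mm wide window that the flap closes. Motor behind the infeed rail: x = 88 to 163, y = 35 to 140, up to z = 94
- trough (a point): On the infeed V rail at saw (0, 175, 75), where a laid tube's axis lies. Aluminium 90 degree V, open upwards, only 22 mm wide over its edges, so fingers pass down on both sides; free from y = 52 (snout) to y = 270; beside it nothing is higher than z = 24. A 200 mm tube centred here has its front 25 mm from the flap and its tail 5 mm past the rail's end
- length_stop (a joint): Travel in m of the sliding length stop, 0 at the start, growing as it moves away from the head (saw -y). Slots of its detent plate at -0.025, 0, 0.025 and 0.050. The round-nosed latch pin (7 mm, slots 8 mm) finds a slot by itself from about 2.5 mm off. The stop slides with about 1 N when the pin is out and is locked while the pin is in
- stop_grip (a point): Centre of the stop's upright grip, at z = 93, moving with it; axes as the saw's. Pinch it from above across x: black fixed cheek with outer face at x = -17, orange latch tab with outer face at x = +20 (37 mm over both, 28 mm when squeezed), 34 mm wide along y, tab from z = 68 to 118. The slotted steel detent plate stands below at x = 24 to 29, up to z = 54
- latch_tab (a joint): Travel in m of the orange tab, pushed in towards the black cheek (saw -x): 0 out, latch pin through its slot; 0.009 fully in. The pin is clear of the slots from 0.007; resting on the plate between two slots it reads about 0.006. Spring 4 N at 0, 8 N fully in
- stop_face (a point): Centre of the steel plate face (26 x 26 mm) of the stop that the tube's front end bears on, on the tube line at z = 75, 55 mm nearer to the head than stop_grip, moving with the stop; axes as the saw's, the face looks along +y
- guard_flap (a joint): Yellow sprung flap, 40 x 44 mm, hinged along its upper edge (z = 118) in the snout's window at saw y = 48: 0 hangs shut, grows (rad) as it swings inwards (saw -y), falls shut by itself. About 1 N pushes it in; a tube lying under it holds it at about 0.85
- brass_tube: Brass tube, 200 mm long, 25 mm outside diameter, about 0.20 kg, same at both ends; origin at its middle on its axis, its own y axis runs along the tube. It starts lying on the bench between saw and robot and can roll
- masking_tape: Roll of masking tape, 115 mm across, 30 mm high, lying to the right; bystander; origin at the centre of its underside
- copper_tin: Flat copper-sided tin with brass lid, 73 mm across, 17 mm high, to the right; bystander; origin at the centre of its underside
- try_square: Small engineer's square, 81 x 98 x 13 mm, on the left; bystander; origin at the centre of its underside

How it is judged:
By the outcome, as a careful person would: the job done as asked, in the order asked, and still so for the second after the job is handed in, with the robot touching nothing.
It also fails if it takes over 64 s, if anything falls off the work surface, if the arm or the gripper's body presses on something with over 40 N, if the wrist force passes 120 N, or if a joint passes its speed limit or range.

## Robot

A 6-joint arm with a two-finger parallel gripper is mounted at the origin on a cart in front of the work surface, level with it; the furniture and walls round the work are solid. World frame = base frame: x ahead of the robot, y to its left, z up, the work surface at z = 0. Lengths are in m, angles in degrees, forces in N, time in s.
With the tool pointing down it reaches from about 0.35 to 0.875 m from the base axis. Payload 4.2 kg.
Tool frame: the origin (TCP) lies at the very end of the fingers, on their centre line; the grasp point (between the pads) lies 19 mm behind it; z points along the fingers, y is the direction in which the jaws open and shut (so a half turn about z gives the same grasp; the last joint's range is limited). The gripper opens to 87 mm and grips with 3 to 60 N. Pads are 19 mm wide; open, the fingers measure 117 mm over their backs; the gripper's body (75 mm by 190 mm) begins 51 mm behind the grasp point.
Start: joints at [-56.918, 22.042, 0.453, 0, -68.411, -14.817], TCP at [0.196, -0.593, 0.223] pointing down, gripper open.
Joint ranges: [-179.83, 179.83], [-69.29, 118.12], [-61.27, 80.66], [-181.25, 117.63], [-171.15, -9.14], [-177.46, 177.46]. Speed limits (degrees/s): [159.86, 159.86, 180, 180, 180, 180].

## Interface

Orientations are given as [roll, pitch, yaw] about the fixed x, y, z axes, in that order (R = Rz(yaw) Ry(pitch) Rx(roll)).
In Python, from station import * gives the robot as it stands.
- The arm moves only by the shell command python3 -m inch 'ROWS' [FORCE]. ROWS is a JSON object of lists of equal length, an entry for each row: "offset": the shift along the tool's x, y, z normalised to -1 to 1, where 1 is 0.1 m, a list of three; "rotation": the turn, a rotation vector about the tool's x, y, z normalised to -1 to 1, where 1 is 0.12 rad, a list of three; "hand": the opening, from -1 (shut) to 1 (fully open). In form: {"offset": [[x, y, z], ...], "rotation": [[ax, ay, az], ...], "hand": [hand, ...]}. A call has exactly 8 rows; each row shifts and turns the pose as measured when the row begins, along the tool's axes as they then stand; what a row does not reach is not made up. A row lasts 1/8 s, in which the tool goes at most 62.5 mm and 10.7 degrees, less where a joint would pass 70% of its speed; a pose out of reach is approached as far as the arm can. A call with a number of a shift or a turn outside -1 to 1 is refused whole. A call with a gripper value outside its range is refused whole. The fingers move at their own pace and stop on an object; FORCE is the grip in N (left out, the last holds). Time passes only in rows, so rows that do not move let the fingers close, or fill a call up. It gives the time, the measured TCP pose, the force and the opening at its end, in the units of the state.
- get_state(): the state, without advancing time (a new reading comes with each control period).
- get_image(name): name is "scene" or "side" or "wrist"; returns the picture (480x640x3 uint8, red, green, blue); there is no depth.
- get_calibration(name): a dict with "fx", "fy", "cx", "cy" (pixels), "position" and "rotation" of the camera in the world; the wrist camera has in their place "tool_from_camera" (4x4, takes a point from camera to tool coordinates, whose origin is the TCP and whose axes are the flange's). Camera axes: x right, y up, looking along -z (the intrinsics and any distortion apply to the point x, -y, -z); pixel columns grow to the right and rows downward; lengths in m; the calibration is good to about 2 mm. The wrist camera is an equidistant fisheye: a pixel r from the principal point sees the ray r / f radians off the axis. A picture is of the moment at which its call begins: read the wrist's pose just before it. get_calibration takes no time and is no camera call.
- job_done(): hands the job in, once; it reports no verdict.
The state is a dict: "time_s": time; "joint_positions": joint angles; "qvel": joint speeds; "tau": joint torques, N m; "position": TCP position; "orientation": TCP orientation; "ft_force": force on the tool from outside, world axes, zero at the start; "ft_torque": the same for the moment, N m; "opening": finger opening in m.
Only numpy, scipy, OpenCV 4.12 (cv2) and the standard library are available. Lean on these libraries where they do the work, as an engineer would, in place of code of your own. Each camera call takes 0.05 s, during which the arm holds its last target.

## Working session

There is one attempt and no reset: what is moved stays moved. The work goes in short steps, Python scripts to look and compute and a shell command to move; the robot and the scene stay as the last step left them, time stands still between calls to the robot, and variables do not carry over. Pictures are saved under pics/ and viewed, and the job is handed in when it is done.

```bash
ls; mkdir -p pics; python3 - <<'E'
from station import *
import cv2,json
print(get_state())
for n in ["scene","side","wrist"]:
    c=get_calibration(n); print(n,c)
    cv2.imwrite(f"pics/{n}0.png",get_image(n)[:,:,::-1])
E
```

```text
pics
{'time_s': 0.0, 'joint_positions': array([-5.69195370e+01,  2.20898238e+01,  3.81006696e-01, -3.02866445e-02,
       -6.84134125e+01, -1.48166200e+01]), 'qvel': array([-0.08950496,  0.0829784 , -0.03591014, -0.08314233, -0.09281651,
        0.02225461]), 'tau': array([-2.29428706e-04, -3.90665174e+01,  1.87407303e+01,  4.21982780e+00,
        1.10348166e-02, -1.86870561e-04]), 'position': array([ 0.19570297, -0.59292812,  0.22147453]), 'orientation': array([ 1.79874636e+02, -4.05501765e-03, -1.61747325e+02]), 'ft_force': array([-0.07045578,  0.2796345 , -0.41101944]), 'ft_torque': array([0.002425  , 0.04149905, 0.00968083]), 'opening': 0.08696748361820791}
scene {'fx': 515.8607265215652, 'fy': 515.8607265215652, 'cx': 311.08871931075134, 'cy': 249.29606757848296, 'position': array([-0.49075994,  0.76711946,  1.00989046]), 'rotation': array([  55.29452911,   -0.56627894, -125.23968828])}
side {'fx': 448.47951414941343, 'fy': 448.47951414941343, 'cx': 310.96269864635985, 'cy': 241.91542665602935, 'position': array([0.51169537, 0.9615423 , 0.83696316]), 'rotation': array([  53.01112177,    0.44024929, -177.73143096])}
wrist {'fx': 371.64829954431775, 'fy': 371.64829954431775, 'cx': 319.77088850307484, 'cy': 239.5241760425877, 'tool_from_camera': array([[ 4.07191073e-04,  9.68030862e-01,  2.50830788e-01,
         6.75799650e-02],
       [ 9.99999892e-01, -4.50461757e-04,  1.15096933e-04,
        -5.83053005e-04],
       [ 2.24407061e-04,  2.50830714e-01, -9.68030941e-01,
        -1.62182982e-01],
       [ 0.00000000e+00,  0.00000000e+00,  0.00000000e+00,
         1.00000000e+00]])}
```

View pics/scene0.png

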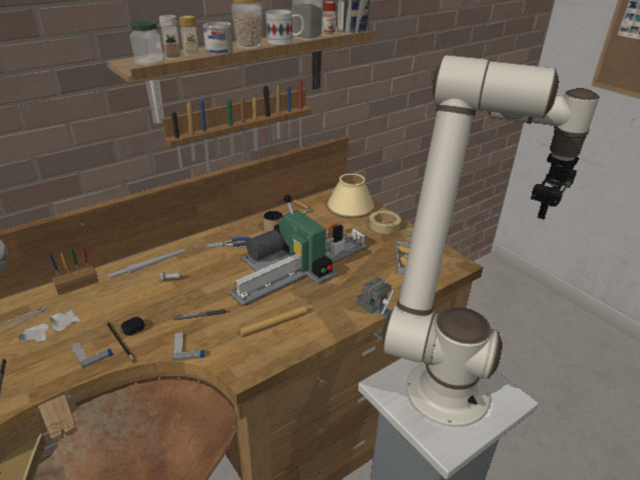

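View pics/side0.png

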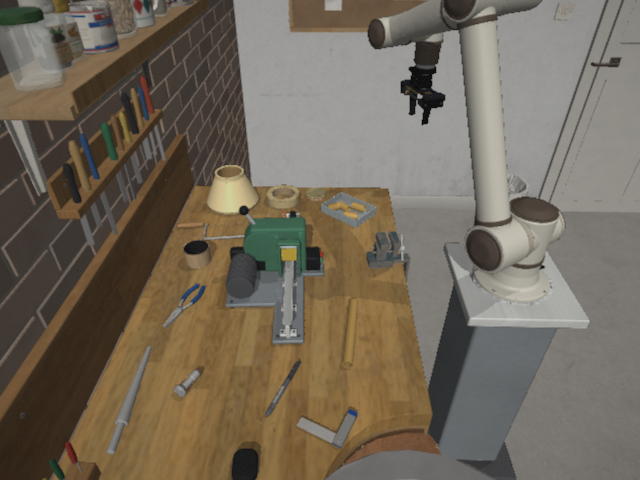

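View pics/wrist0.png

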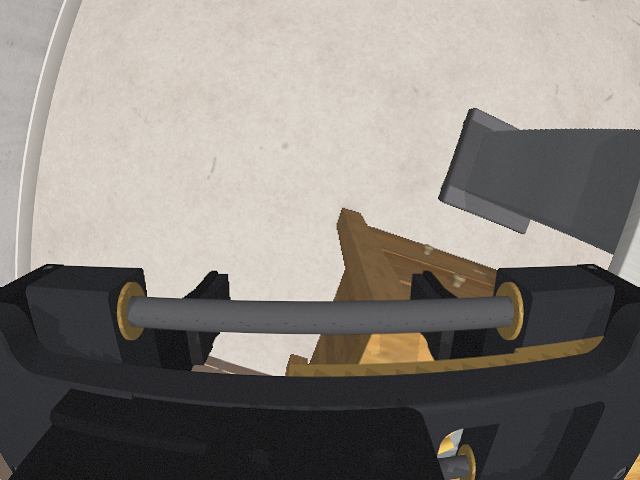

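```bash
cat > h.py <<'E'
from station import *
import cv2, numpy as np
from scipy.spatial.transform import Rotation as Ro
def cam(n, st=None):
    c=get_calibration(n)
    if n!="wrist":
        return np.array(c["position"]),Ro.from_euler("xyz",c["rotation"],degrees=True).as_matrix(),c
    T=np.array(c["tool_from_camera"]); Rt=Ro.from_euler("xyz",st["orientation"],degrees=True).as_matrix()
    return np.array(st["position"])+Rt@T[:3,3],Rt@T[:3,:3],c
def ray(n,u,v,st=None):
    p,R,c=cam(n,st); x=(u-c["cx"])/c["fx"]; y=(v-c["cy"])/c["fy"]
    if n=="wrist":
        r=np.hypot(x,y); s=np.sin(r)/max(r,1e-9); d=np.array([x*s,-y*s,-np.cos(r)])
    else: d=np.array([x,-y,-1.])
    d=R@d; return p,d/np.linalg.norm(d)
def onplane(n,u,v,z,st=None):
    p,d=ray(n,u,v,st); return p+d*(z-p[2])/d[2]
def tri(rs):
    A=np.zeros((3,3));b=np.zeros(3)
    for p,d in rs:
        M=np.eye(3)-np.outer(d,d);A+=M;b+=M@p
    X=np.linalg.solve(A,b); return X,[np.linalg.norm(np.cross(X-p,d)) for p,d in rs]
def proj(n,X,st=None):
    p,R,c=cam(n,st); q=R.T@(np.array(X)-p); x,y,z=q[0],-q[1],-q[2]
    if n=="wrist":
        r=np.hypot(x,y); t=np.arctan2(r,z); return c["cx"]+c["fx"]*t*x/max(r,1e-9), c["cy"]+c["fy"]*t*y/max(r,1e-9)
    return c["cx"]+c["fx"]*x/z, c["cy"]+c["fy"]*y/z
E
python3 - <<'E'
import cv2
a=cv2.imread("pics/scene0.png")[190:350,210:430]; cv2.imwrite("pics/sc0.png",cv2.resize(a,None,fx=3.6,fy=3.6,interpolation=2))
a=cv2.imread("pics/side0.png")[180:380,170:420]; cv2.imwrite("pics/sd0.png",cv2.resize(a,None,fx=3,fy=3,interpolation=2))
E
```

```text
(no output)
```

View pics/sc0.png

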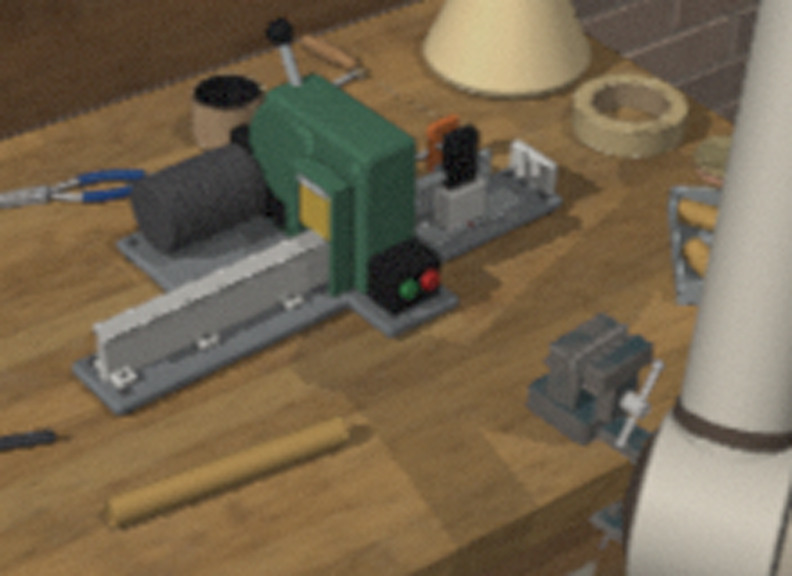

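View pics/sd0.png

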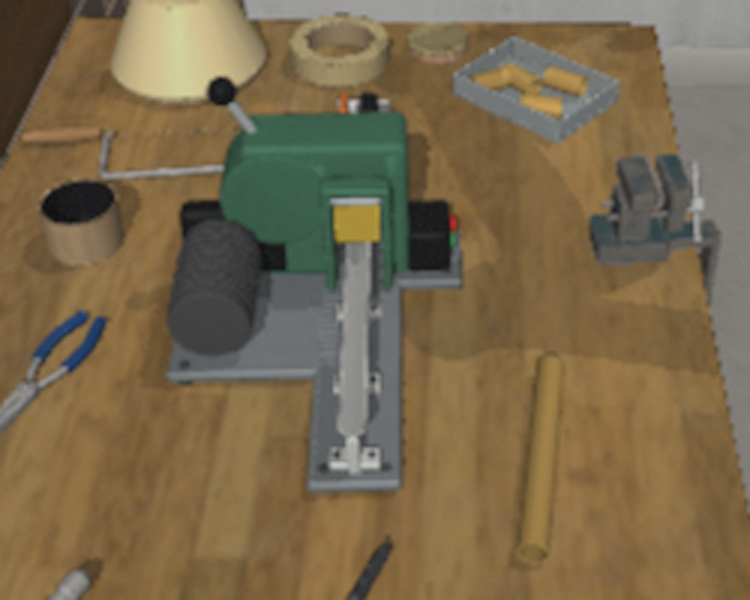

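```bash
python3 - <<'E'
from h import *
S=lambda u,v:(210+u/3.6,190+v/3.6)
D=lambda u,v:(170+u/3,180+v/3)
fl=tri([ray("scene",*S(316,210)),ray("side",*D(356,222))]); print("flap",fl)
# rail end
for z in (.068,):
    print("railend scene",onplane("scene",*S(104,345),z),"side",onplane("side",*D(354,432),z))
print("flap side on plane .096",onplane("side",*D(356,222),.096),onplane("scene",*S(316,210),.096))
for n,f,a,b in (("scene",S,(112,512),(345,428)),("side",D,(533,555),(552,358))):
    p,q=onplane(n,*f(*a),.0125),onplane(n,*f(*b),.0125); print("tube",n,p,q,np.linalg.norm(p-q))
print("black cheek top",tri([ray("scene",*S(462,132)),ray("side",*D(369,97))]))
print("orange top",tri([ray("scene",*S(443,122)),ray("side",*D(349,97))]))
E
```

```text
flap (array([0.61426004, 0.02674366, 0.09135218]), [np.float64(0.000797684799775655), np.float64(0.0007976847997755899)])
railend scene [0.58102848 0.25518936 0.068     ] side [0.59827887 0.2559546  0.068     ]
flap side on plane .096 [0.61334236 0.0338019  0.096     ] [0.60959959 0.0295295  0.096     ]
tube scene [0.46140773 0.31809402 0.0125    ] [0.43969617 0.11644538 0.0125    ] 0.20281411960808904
tube side [0.46112184 0.3231123  0.0125    ] [0.43925557 0.11355813 0.0125    ] 0.21069191548779725
black cheek top (array([ 0.61275027, -0.13202443,  0.11801123]), [np.float64(0.0011134369379116726), np.float64(0.0011134369379117094)])
orange top (array([ 0.63138411, -0.12461966,  0.12207831]), [np.float64(0.0014918975174494156), np.float64(0.0014918975174494043)])
```

```bash
cat > plan.py <<'E'
from h import *
import sys
# suggest rows: plan.py x y z yaw n
def plan(x,y,z,yaw,n):
    st=get_state(); p=st["position"]; R0=Ro.from_euler("xyz",st["orientation"],degrees=True)
    Rt=Ro.from_euler("xyz",[180,0,yaw],degrees=True); rv=(R0.inv()*Rt).as_rotvec()
    d=np.array([x,y,z])-p
    print("pos",p.round(4),"rpy",st["orientation"].round(2),"d",d.round(4),"tool d",(R0.inv().apply(d)*10).round(3),"rot",(rv/.12).round(2))
    for i in range(n):
        R=R0*Ro.from_rotvec(rv*i/n); print((R.inv().apply(d/n)*10).round(3).tolist(), (rv/n/.12).round(2).tolist())
plan(*map(float,sys.argv[1:5]),int(sys.argv[5]))
E
python3 plan.py .62 -.15 .33 -87 16
python3 - <<'E'
from h import *
# lamp top/bottom
print("lamp top",tri([ray("scene",352,177),ray("side",231,168)]), "lamp base plane", onplane("side",232,212,0))
E
```

```text
pos [ 0.1957 -0.5931  0.2217] rpy [ 1.7990e+02 -1.0000e-02 -1.6174e+02] d [0.4243 0.4431 0.1083] tool d [-5.417  2.88  -1.079] rot [ 1.000e-02  1.000e-02 -1.087e+01]
[-0.339, 0.18, -0.067] [0.0, 0.0, -0.68]
[-0.352, 0.152, -0.067] [0.0, 0.0, -0.68]
[-0.363, 0.123, -0.067] [0.0, 0.0, -0.68]
[-0.372, 0.093, -0.068] [0.0, 0.0, -0.68]
[-0.378, 0.062, -0.068] [0.0, 0.0, -0.68]
[-0.382, 0.031, -0.068] [0.0, 0.0, -0.68]
[-0.383, -0.0, -0.068] [0.0, 0.0, -0.68]
[-0.382, -0.031, -0.068] [0.0, 0.0, -0.68]
[-0.378, -0.062, -0.068] [0.0, 0.0, -0.68]
[-0.372, -0.093, -0.068] [0.0, 0.0, -0.68]
[-0.363, -0.123, -0.068] [0.0, 0.0, -0.68]
[-0.352, -0.152, -0.068] [0.0, 0.0, -0.68]
[-0.338, -0.18, -0.068] [0.0, 0.0, -0.68]
[-0.322, -0.207, -0.068] [0.0, 0.0, -0.68]
[-0.305, -0.233, -0.068] [0.0, 0.0, -0.68]
[-0.285, -0.257, -0.068] [0.0, 0.0, -0.68]
lamp top (array([ 0.83633619, -0.3683311 ,  0.13623224]), [np.float64(0.00044770346890697237), np.float64(0.0004477034689069646)]) lamp base plane [ 0.83812109 -0.31008402  0.        ]
```

```bash
python3 -m inch '{"offset":[[-0.34,0.18,-0.1],[-0.35,0.15,-0.1],[-0.36,0.12,-0.1],[-0.37,0.09,-0.1],[-0.38,0.06,-0.1],[-0.38,0.03,-0.1],[-0.38,0,-0.1],[-0.38,-0.03,-0.1]],"rotation":[[0,0,-0.68],[0,0,-0.68],[0,0,-0.68],[0,0,-0.68],[0,0,-0.68],[0,0,-0.68],[0,0,-0.68],[0,0,-0.68]],"hand":[1,1,1,1,1,1,1,1]}' 20; python3 plan.py .62 -.15 .33 -87 8
```

```text
time_s: 1.15
position: [0.4091, -0.365, 0.2998]
orientation: [179.4, 0.2, -123.4]
ft_force: [0.4, -0.4, 0.7]
opening: 0.0871
pos [ 0.4091 -0.365   0.2998] rpy [ 179.43    0.24 -123.44] d [0.2109 0.215  0.0302] tool d [-2.957 -0.573 -0.295] rot [ 0.07  0.06 -5.3 ]
[-0.37, -0.072, -0.037] [0.01, 0.01, -0.66]
[-0.363, -0.101, -0.037] [0.01, 0.01, -0.66]
[-0.354, -0.129, -0.037] [0.01, 0.01, -0.66]
[-0.342, -0.157, -0.038] [0.01, 0.01, -0.66]
[-0.329, -0.184, -0.038] [0.01, 0.01, -0.66]
[-0.313, -0.209, -0.038] [0.01, 0.01, -0.66]
[-0.295, -0.233, -0.038] [0.01, 0.01, -0.66]
[-0.276, -0.256, -0.038] [0.01, 0.01, -0.66]
```

Tracks very well.

```bash
python3 -m inch '{"offset":[[-0.37,-0.07,-0.04],[-0.36,-0.1,-0.04],[-0.35,-0.13,-0.04],[-0.34,-0.16,-0.04],[-0.33,-0.18,-0.04],[-0.31,-0.21,-0.04],[-0.3,-0.23,-0.04],[-0.28,-0.26,-0.04]],"rotation":[[0.01,0.01,-0.66],[0.01,0.01,-0.66],[0.01,0.01,-0.66],[0.01,0.01,-0.66],[0.01,0.01,-0.66],[0.01,0.01,-0.66],[0.01,0.01,-0.66],[0.01,0.01,-0.66]],"hand":[1,1,1,1,1,1,1,1]}' 20; python3 - <<'E'
from h import *
st=get_state(); np.save("st1.npy",st,allow_pickle=True); cv2.imwrite("pics/w1.png",get_image("wrist")[:,:,::-1]); print(st["position"],st["orientation"],st["qvel"].round(1))
E
```

```text
time_s: 2.15
position: [0.6228, -0.1392, 0.3309]
orientation: [179.9, -0.1, -85.9]
ft_force: [-0.3, 0.6, 0.6]
opening: 0.0869
[ 0.62283454 -0.139231    0.33094651] [ 1.79851648e+02 -6.96815931e-02 -8.58662130e+01] [ 21.5  15.9  26.8   0.5 -10.7  15.7]
```

View pics/w1.png

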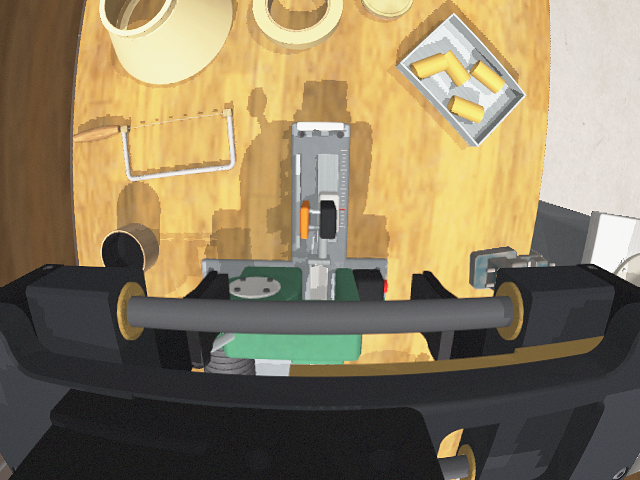

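```bash
python3 - <<'E'
from h import *
get_image("scene")
st=get_state(); im=get_image("wrist")[:,:,::-1]; cv2.imwrite("pics/w2.png",im); print(st["position"],st["orientation"],st["qvel"].round(1))
np.savez("st2.npz",position=st["position"],orientation=st["orientation"])
cv2.imwrite("pics/w2c.png",cv2.resize(im[110:310,200:420],None,fx=3,fy=3,interpolation=2))
E
```

```text
[ 0.62424894 -0.13759967  0.32988138] [ 1.79848308e+02 -4.24640087e-02 -8.57799321e+01] [-2.4 -1.6 -2.6  0.3 -0.8 -1.2]
```

View pics/w2c.png

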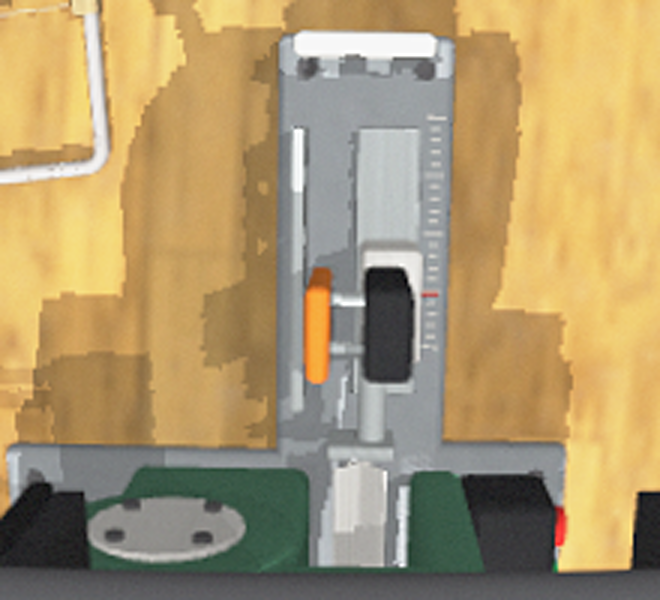

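```bash
python3 - <<'E'
from h import *
st=dict(np.load("st2.npz"))
C=lambda u,v:(200+u/3,110+v/3)
P=lambda u,v,z:onplane("wrist",*C(u,v),z,st)
print("tab outer",P(309,328,.118),"blk outer",P(413,325,.118))
print("tab ends",P(320,268,.118),P(316,384,.118)); print("blk ends",P(390,266,.118),P(386,382,.118))
for z in (.006,.012,.02):
  a=[P(280,60,z),P(277,440,z),P(455,60,z),P(442,440,z)]
  for s in (0,2):
    d=a[s]-a[s+1]; print(z,a[s],a[s+1],"yaw",np.degrees(np.arctan2(d[0],-d[1])), "w",np.linalg.norm(a[0]-a[2]))
print("rod/tube line z75", P(372,400,.075),P(370,440,.075))
E
```

```text
tab outer [ 0.64123217 -0.12978103  0.118     ] blk outer [ 0.60581812 -0.1334465   0.118     ]
tab ends [ 0.63886546 -0.150751    0.118     ] [ 0.63755424 -0.11022596  0.118     ]
blk ends [ 0.61528834 -0.1531738   0.118     ] [ 0.61343866 -0.1127183   0.118     ]
0.006 [ 0.66500257 -0.22418307  0.006     ] [ 0.65581689 -0.05398992  0.006     ] yaw 3.0893745601000546 w 0.07542447501982333
0.006 [ 0.58979346 -0.22987884  0.006     ] [ 0.5806448  -0.05952032  0.006     ] yaw 3.0739699312584805 w 0.07542447501982333
0.012 [ 0.66457488 -0.22395555  0.012     ] [ 0.65550258 -0.05586306  0.012     ] yaw 3.089374560100046 w 0.07449352611956872
0.012 [ 0.59029407 -0.22958102  0.012     ] [ 0.58125832 -0.06132519  0.012     ] yaw 3.0739699312584494 w 0.07449352611956872
0.02 [ 0.66400464 -0.22365219  0.02      ] [ 0.65508351 -0.05836057  0.02      ] yaw 3.0893745601000218 w 0.0732522609192291
0.02 [ 0.59096154 -0.22918392  0.02      ] [ 0.58207635 -0.0637317   0.02      ] yaw 3.073969931258458 w 0.0732522609192291
rod/tube line z75 [ 0.61633018 -0.09445961  0.075     ] [ 0.61586226 -0.07824252  0.075     ]
```

```bash
python3 plan.py .619 -.129 .125 -86.9 8
```

```text
pos [ 0.623  -0.1388  0.33  ] rpy [ 1.7979e+02 -5.0000e-02 -8.5910e+01] d [-0.004   0.0098 -0.205 ] tool d [-0.103  0.026  2.05 ] rot [ 0.03 -0.01  0.14]
[-0.013, 0.003, 0.256] [0.0, -0.0, 0.02]
[-0.013, 0.003, 0.256] [0.0, -0.0, 0.02]
[-0.013, 0.003, 0.256] [0.0, -0.0, 0.02]
[-0.013, 0.004, 0.256] [0.0, -0.0, 0.02]
[-0.013, 0.004, 0.256] [0.0, -0.0, 0.02]
[-0.013, 0.004, 0.256] [0.0, -0.0, 0.02]
[-0.013, 0.004, 0.256] [0.0, -0.0, 0.02]
[-0.013, 0.004, 0.256] [0.0, -0.0, 0.02]
```

```bash
python3 -m inch '{"offset":[[-0.02,0.005,0.28],[-0.02,0.005,0.28],[-0.02,0.005,0.28],[-0.02,0.005,0.28],[-0.01,0.005,0.28],[-0.01,0,0.28],[0,0,0.25],[0,0,0.1]],"rotation":[[0.01,0,0.02],[0.01,0,0.02],[0.01,0,0.02],[0,0,0.02],[0,0,0.02],[0,0,0.02],[0,0,0.02],[0,0,0]],"hand":[1,1,1,1,1,1,1,1]}' 15; python3 plan.py .619 -.129 .08 -86.9 4;  python3 - <<'E'
from h import *
st=get_state(); im=get_image("wrist")[:,:,::-1]; cv2.imwrite("pics/w3.png",im); print(st["position"],st["orientation"],st["qvel"].round(1))
np.savez("st3.npz",position=st["position"],orientation=st["orientation"])
E
```

```text
time_s: 3.3
position: [0.6139, -0.1355, 0.1222]
orientation: [180.0, -0.1, -87.6]
ft_force: [0.3, 0.3, 0.4]
opening: 0.0871
pos [ 0.6139 -0.1355  0.1222] rpy [ 1.7996e+02 -9.0000e-02 -8.7590e+01] d [ 0.0051  0.0065 -0.0422] tool d [-0.064 -0.054  0.422] rot [ 0.01 -0.01 -0.1 ]
[-0.016, -0.014, 0.105] [0.0, -0.0, -0.03]
[-0.016, -0.014, 0.105] [0.0, -0.0, -0.03]
[-0.016, -0.014, 0.105] [0.0, -0.0, -0.03]
[-0.016, -0.014, 0.105] [0.0, -0.0, -0.03]
[ 0.61386164 -0.13553815  0.12218592] [ 1.79959796e+02 -8.81939221e-02 -8.75947693e+01] [-0.5  3.6 -4.6  0.9 10.4 -0.1]
```

View pics/w3.png

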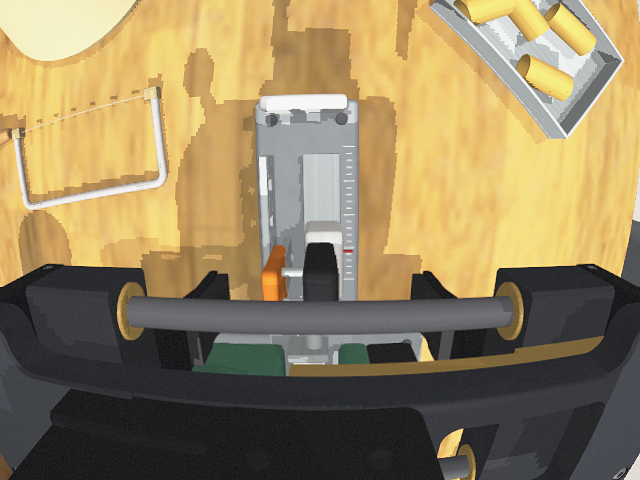

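```bash
python3 -m inch '{"offset":[[-0.03,-0.03,0],[-0.03,-0.02,0.05],[0,0,0.1],[0,0,0.1],[0,0,0.1],[0,0,0.06],[0,0,0.01],[0,0,0]],"rotation":[[0,0,-0.05],[0,0,-0.05],[0,0,0],[0,0,0],[0,0,0],[0,0,0],[0,0,0],[0,0,0]],"hand":[1,1,1,1,1,1,1,1]}' 15; python3 plan.py .619 -.129 .08 -86.9 1
```

```text
time_s: 4.35
position: [0.6202, -0.1294, 0.0793]
orientation: [-179.8, -0.1, -86.9]
ft_force: [-0.5, -0.6, 0.2]
opening: 0.0874
pos [ 0.6202 -0.1294  0.0793] rpy [-1.7984e+02 -1.2000e-01 -8.6870e+01] d [-0.0012  0.0004  0.0007] tool d [-0.005  0.012 -0.007] rot [-0.02 -0.02  0.  ]
[-0.005, 0.012, -0.007] [-0.02, -0.02, 0.0]
```

```bash
python3 -m inch '{"offset":[[0,0.01,0],[0,0,0],[0,0,0],[0,0,0],[0,0,0],[0,0,0],[0,0,0],[0,0,0]],"rotation":[[0,0,0],[0,0,0],[0,0,0],[0,0,0],[0,0,0],[0,0,0],[0,0,0],[0,0,0]],"hand":[-1,-1,-1,-1,-1,-1,-1,-1]}' 18;python3 plan.py .619 -.129 .08 -86.9 1
```

```text
time_s: 5.35
position: [0.6187, -0.1296, 0.0806]
orientation: [-179.8, -0.1, -86.9]
ft_force: [1.4, 0.3, -2.6]
opening: 0.0272
pos [ 0.6187 -0.1296  0.0806] rpy [-1.7985e+02 -1.2000e-01 -8.6870e+01] d [ 0.0003  0.0006 -0.0006] tool d [-0.006 -0.003  0.006] rot [-0.02 -0.02  0.  ]
[-0.006, -0.003, 0.006] [-0.02, -0.02, 0.0]
```

```bash
python3 -m inch '{"offset":[[0.04,0,0],[0.05,0,0],[0.05,0,0],[0.05,0,0],[0.04,0,0],[0.01,0,0],[0,0,0],[0,0,0]],"rotation":[[0,0,0],[0,0,0],[0,0,0],[0,0,0],[0,0,0],[0,0,0],[0,0,0],[0,0,0]],"hand":[-1,-1,-1,-1,-1,-1,-1,-1]}';python3 - <<'E'
from h import *
s=get_state();p=s["position"];a=np.radians(3.1);d=p-np.array([.6187,-.1296,.0806])
print(p,d, "travel",d@[np.sin(a),-np.cos(a),0],"lat",d@[np.cos(a),np.sin(a),0],s["ft_force"])
E
```

```text
time_s: 6.35
position: [0.6202, -0.1551, 0.0806]
orientation: [-179.8, -0.1, -86.9]
ft_force: [-0.4, -0.0, -0.4]
opening: 0.0271
[ 0.62021291 -0.15514428  0.08059062] [ 1.51290636e-03 -2.55442762e-02 -9.38183561e-06] travel 0.025588712717556215 lat 0.0001292883448479441 [-0.41115492 -0.02461178 -0.37125368]
```

```bash
python3 -m inch '{"offset":[[0,0,0],[0,0,0],[0,0,0],[0,0,0],[0,0,0],[0,0,0],[0,0,-0.1],[0,0,-0.2]],"rotation":[[0,0,0],[0,0,0],[0,0,0],[0,0,0],[0,0,0],[0,0,0],[0,0,0],[0,0,0]],"hand":[1,1,1,1,1,1,1,1]}';python3 -m inch '{"offset":[[0,0,-0.3],[0,0,-0.4],[0,0,-0.4],[0,0,-0.4],[0,0,-0.3],[0,0,0],[0,0,0],[0,0,0]],"rotation":[[0,0,0],[0,0,0],[0,0,0],[0,0,0],[0,0,0],[0,0,0],[0,0,0],[0,0,0]],"hand":[1,1,1,1,1,1,1,1]}'; python3 - <<'E'
from h import *
st=get_state(); im=get_image("wrist")[:,:,::-1]; cv2.imwrite("pics/w4.png",im); print(st["position"],st["orientation"],st["qvel"].round(1))
np.savez("st4.npz",position=st["position"],orientation=st["orientation"])
cv2.imwrite("pics/w4c.png",cv2.resize(im[110:310,200:420],None,fx=3,fy=3,interpolation=2))
E
```

```text
time_s: 7.35
position: [0.6202, -0.1551, 0.11]
orientation: [-179.9, -0.1, -86.9]
ft_force: [0.8, 0.8, -0.2]
opening: 0.0861
time_s: 8.35
position: [0.6188, -0.155, 0.3016]
orientation: [-179.6, -0.2, -86.9]
ft_force: [0.1, -0.4, -0.7]
opening: 0.0869
[ 0.61881739 -0.15501525  0.30162686] [-179.58642612   -0.18164878  -86.86428298] [-0.1  0.4 -1.  -0.5 -0.   0. ]
```

View pics/w4c.png

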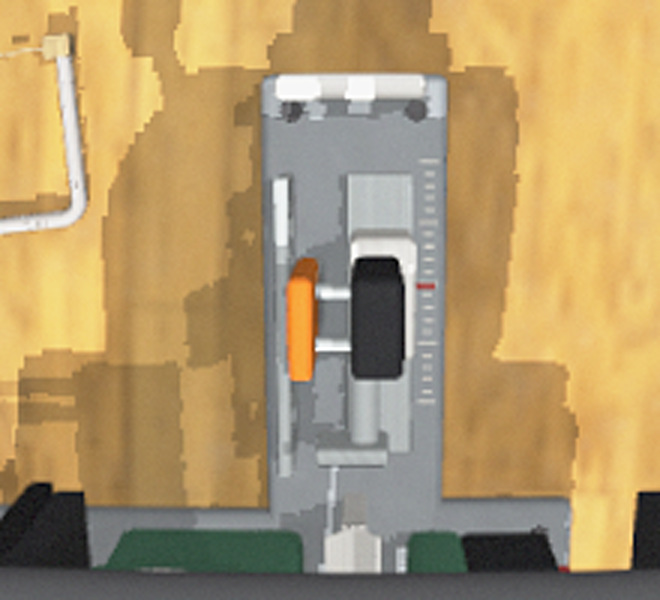

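```bash
python3 - <<'E'
from h import *
st=dict(np.load("st4.npz"))
C=lambda u,v:(200+u/3,110+v/3)
P=lambda u,v,z:onplane("wrist",*C(u,v),z,st)
a,b=P(289,325,.118),P(405,325,.118);print("tab outer",a,"blk outer",b,np.linalg.norm(a-b))
print("tab/blk +y ends",P(300,380,.118),P(377,379,.118))
print("stop plate",P(352,452,.088))
E
python3 plan.py .55 .1 .34 -86.9 8
```

```text
tab outer [ 0.64324166 -0.15415822  0.118     ] blk outer [ 0.60659465 -0.15622231  0.118     ] 0.036705093460043504
tab/blk +y ends [ 0.63898259 -0.1364326   0.118     ] [ 0.61440084 -0.13816503  0.118     ]
stop plate [ 0.62098976 -0.10377949  0.088     ]
pos [ 0.6187 -0.155   0.3013] rpy [-1.7963e+02 -1.7000e-01 -8.6860e+01] d [-0.0687  0.255   0.0387] tool d [-2.582  0.544 -0.399] rot [-0.05 -0.02  0.01]
[-0.323, 0.068, -0.05] [-0.01, -0.0, 0.0]
[-0.323, 0.068, -0.05] [-0.01, -0.0, 0.0]
[-0.323, 0.068, -0.049] [-0.01, -0.0, 0.0]
[-0.323, 0.068, -0.049] [-0.01, -0.0, 0.0]
[-0.323, 0.068, -0.049] [-0.01, -0.0, 0.0]
[-0.323, 0.068, -0.049] [-0.01, -0.0, 0.0]
[-0.323, 0.068, -0.049] [-0.01, -0.0, 0.0]
[-0.323, 0.068, -0.049] [-0.01, -0.0, 0.0]
```

```bash
python3 -m inch '{"offset":[[-0.5,0.1,-0.1],[-0.55,0.1,-0.1],[-0.6,0.1,-0.05],[-0.6,0.1,0],[-0.6,0.15,0],[-0.6,0.15,0],[-0.55,0.15,0],[-0.4,0.1,0]],"rotation":[[0,0,0],[0,0,0],[0,0,0],[0,0,0],[0,0,0],[0,0,0],[0,0,0],[0,0,0]],"hand":[1,1,1,1,1,1,1,1]}';python3 -m inch '{"offset":[[-0.1,0.1,0],[0,0,0],[0,0,0],[0,0,0],[0,0,0],[0,0,0],[0,0,0],[0,0,0]],"rotation":[[0,0,0],[0,0,0],[0,0,0],[0,0,0],[0,0,0],[0,0,0],[0,0,0],[0,0,0]],"hand":[1,1,1,1,1,1,1,1]}'; python3 - <<'E'
from h import *
st=get_state(); im=get_image("wrist")[:,:,::-1]; cv2.imwrite("pics/w5.png",im); print(st["position"],st["orientation"],st["qvel"].round(1))
np.savez("st5.npz",position=st["position"],orientation=st["orientation"])
cv2.imwrite("pics/w5c.png",cv2.resize(im[100:300,200:460],None,fx=3,fy=3,interpolation=2))
E
```

```text
time_s: 9.4
position: [0.4965, 0.2868, 0.3153]
orientation: [179.5, -0.5, -87.3]
ft_force: [0.1, -0.7, 0.0]
opening: 0.087
time_s: 10.4
position: [0.4859, 0.2944, 0.3132]
orientation: [179.3, -0.6, -87.3]
ft_force: [0.2, -0.5, -0.1]
opening: 0.0872
[0.48585289 0.29443522 0.31323267] [179.27407657  -0.64947385 -87.34368548] [-0.1  0.   0.1  0.1 -0.1  0.1]
```

View pics/w5.png

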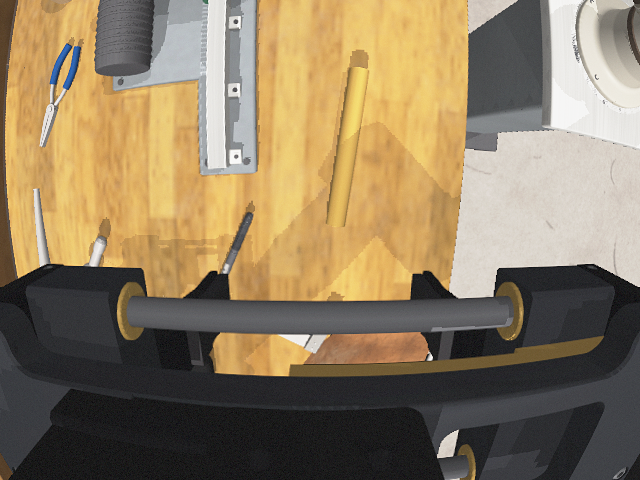

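View pics/w5c.png

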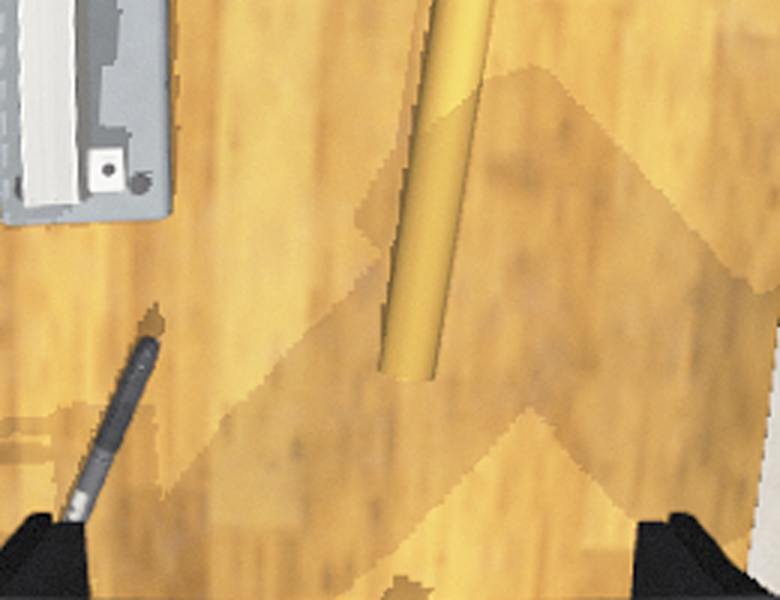

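```bash
python3 - <<'E'
from h import *
st=dict(np.load("st5.npz")); im=cv2.imread("pics/w5.png")
cv2.imwrite("pics/w5d.png",cv2.resize(im[0:190,170:270],None,fx=3.1,fy=3.1,interpolation=2))
P=lambda u,v,z:onplane("wrist",u,v,z,st)
a=P(358.5,68,.0125);b=P(336.5,225,.0125);d=b-a
print("tube",a,b,np.linalg.norm(d),(a+b)/2,"yaw",np.degrees(np.arctan2(-d[0],d[1])))
for v in (100,180):
  # tube edges by gradient along the row: print hue/sat profile
  print(v,im[v,325:375].mean(axis=1).astype(int))
E
```

```text
tube [0.44299708 0.12097663 0.0125    ] [0.46033553 0.32182267 0.0125    ] 0.20159304701618028 [0.4516663  0.22139965 0.0125    ] yaw -4.9339438024947775
100 [161 168 167 169 175 173 172 173 177 175 176 174 175 171 156 157 160 164
 166 103  99 129 146 152 164 170 175 182 184 189 190 191 193 192 190 186
 182 176 160 155 171 183 182 183 184 184 182 179 177 176]
180 [149 153 151 151 155 156 103  90 120 135 143 152 157 160 166 170 173 176
 174 174 171 167 167 159 151 146 121 152 167 167 167 167 170 170 169 165
 166 164 166 168 171 172 171 169 167 166 164 162 158 158]
```

View pics/w5d.png

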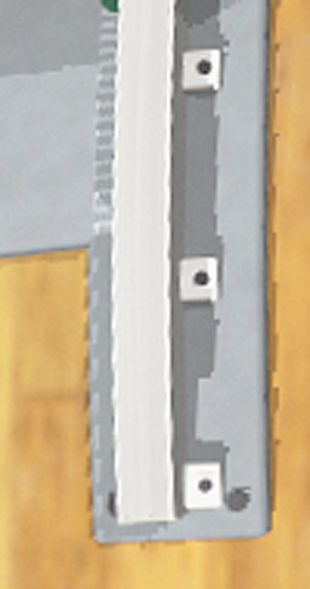

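```bash
python3 - <<'E'
from h import *
st=dict(np.load("st5.npz"))
P=lambda u,v,z:onplane("wrist",170+u/3.1,v/3.1,z,st)
z=.0683
for r,l,rr in ((510,118,173),(250,116.5,172),(50,118,169)):
  a,b=P(l,r,z),P(rr,r,z); print(a,b,np.linalg.norm(a-b),(a+b)/2)
e=P(146,521,z);print("end",e)
a=np.radians(3.1);Y=np.array([-np.sin(a),np.cos(a)]);
g=np.array([.6220,-.129]); f=np.array([.6135,.0305])
print("origin from end",e[:2]-.27*Y, "grip initial saw y", (g-(e[:2]-.27*Y))@Y,"flap",(f-(e[:2]-.27*Y))@Y)
print("trough175",e[:2]-.095*Y,"from grip line",g+Y*((e[:2]-.095*Y-g)@Y))
E
```

```text
[0.61108381 0.24714819 0.0683    ] [0.59033659 0.2469527  0.0683    ] 0.02074814216552487 [0.6007102  0.24705044 0.0683    ]
[0.61525159 0.1517139  0.0683    ] [0.59439606 0.15234022 0.0683    ] 0.020864933183969238 [0.60482383 0.15202706 0.0683    ]
[0.6208267  0.07294597 0.0683    ] [0.60120387 0.07421606 0.0683    ] 0.019663893134244277 [0.61101529 0.07358102 0.0683    ]
end [0.6003918  0.25105213 0.0683    ]
origin from end [ 0.61499308 -0.01855277] grip initial saw y -0.11066453299405259 flap 0.04906173583334878
trough175 [0.60552928 0.15619114] from grip line [0.6065516  0.15624651]
```

```bash
python3 plan.py .4517 .2214 .05 -94.9 8
```

```text
pos [0.4858 0.2945 0.3132] rpy [179.27  -0.65 -87.34] d [-0.0341 -0.0731 -0.2632] tool d [0.684 0.341 2.645] rot [ 0.1 -0.1  1.1]
[0.086, 0.043, 0.331] [0.01, -0.01, 0.14]
[0.087, 0.042, 0.33] [0.01, -0.01, 0.14]
[0.088, 0.041, 0.33] [0.01, -0.01, 0.14]
[0.089, 0.04, 0.33] [0.01, -0.01, 0.14]
[0.09, 0.039, 0.33] [0.01, -0.01, 0.14]
[0.091, 0.038, 0.33] [0.01, -0.01, 0.14]
[0.092, 0.037, 0.329] [0.01, -0.01, 0.14]
[0.094, 0.036, 0.329] [0.01, -0.01, 0.14]
```

```bash
python3 -m inch '{"offset":[[0.12,0.06,0.3],[0.12,0.06,0.35],[0.12,0.05,0.35],[0.12,0.05,0.35],[0.1,0.05,0.35],[0.1,0.04,0.35],[0.05,0.02,0.3],[0,0,0.2]],"rotation":[[0.02,-0.02,0.16],[0.02,-0.02,0.16],[0.02,-0.02,0.16],[0.01,-0.01,0.16],[0.01,-0.01,0.16],[0.01,-0.01,0.16],[0,0,0.1],[0,0,0]],"hand":[1,1,1,1,1,1,1,1]}'; python3 plan.py .4517 .2214 .005 -94.9 1
```

```text
time_s: 11.45
position: [0.4527, 0.221, 0.0544]
orientation: [-179.7, 0.3, -94.8]
ft_force: [0.1, 0.4, 0.8]
opening: 0.0869
pos [0.4527 0.221  0.0544] rpy [-179.65    0.33  -94.75] d [-0.001   0.0004 -0.0494] tool d [-0.001  0.013  0.494] rot [-0.05  0.05  0.02]
[-0.001, 0.013, 0.494] [-0.05, 0.05, 0.02]
```

```bash
python3 -m inch '{"offset":[[0,0.01,0],[0,0.01,0.1],[0,0,0.1],[0,0,0.1],[0,0,0.08],[0,0,0.04],[0,0,0],[0,0,0]],"rotation":[[-0.05,0.05,0.02],[0,0,0],[0,0,0],[0,0,0],[0,0,0],[0,0,0],[0,0,0],[0,0,0]],"hand":[1,1,1,1,1,1,1,1]}'; python3 plan.py .4517 .2214 .005 -94.9 1
```

```text
time_s: 12.45
position: [0.4516, 0.2223, 0.0108]
orientation: [-179.9, 0.0, -94.8]
ft_force: [1.1, -1.2, -0.5]
opening: 0.0869
pos [0.4516 0.2223 0.0108] rpy [-1.7993e+02  3.0000e-02 -9.4840e+01] d [ 0.0001 -0.0009 -0.0058] tool d [ 0.009 -0.002  0.058] rot [-0.01  0.    0.01]
[0.009, -0.002, 0.058] [-0.01, 0.0, 0.01]
```

```bash
python3 -m inch '{"offset":[[0,0,0.05],[0,0,0],[0,0,0],[0,0,0],[0,0,0],[0,0,0],[0,0,0],[0,0,0]],"rotation":[[0,0,0],[0,0,0],[0,0,0],[0,0,0],[0,0,0],[0,0,0],[0,0,0],[0,0,0]],"hand":[1,1,-1,-1,-1,-1,-1,-1]}' 25; python3 plan.py .4517 .2214 .15 -94.9 1
```

```text
time_s: 13.45
position: [0.452, 0.2226, 0.0062]
orientation: [-179.9, 0.1, -94.8]
ft_force: [-1.3, -0.1, -0.4]
opening: 0.0351
pos [0.452  0.2226 0.0062] rpy [-1.7986e+02  1.0000e-01 -9.4830e+01] d [-0.0003 -0.0012  0.1438] tool d [ 1.000e-02 -1.000e-03 -1.438e+00] rot [-0.02  0.02  0.01]
[0.01, -0.001, -1.438] [-0.02, 0.02, 0.01]
```

Still closing (0.035); give it a little more time, then lift.

```bash
python3 -m inch '{"offset":[[0,0,0],[0,0,0],[0,0,-0.1],[0,0,-0.2],[0,0,-0.3],[0,0,-0.35],[0,0,-0.25],[0,0,-0.1]],"rotation":[[0,0,0],[0,0,0],[0,0,0],[0,0,0],[0,0,0],[0,0,0],[0,0,0],[0,0,0]],"hand":[-1,-1,-1,-1,-1,-1,-1,-1]}' 25; python3 - <<'E'
from h import *
for n in ("scene","side"):
  cv2.imwrite(f"pics/{n}6.png",get_image(n)[150:450,150:450,::-1].repeat(2,0).repeat(2,1))
print(get_state()["position"],get_state()["ft_force"])
E
python3 plan.py .606 .156 .12 -86.9 8
```

```text
time_s: 14.45
position: [0.4497, 0.2208, 0.1402]
orientation: [179.9, -0.1, -94.9]
ft_force: [0.5, 0.3, -2.4]
opening: 0.0247
[0.4496927  0.22081705 0.13954268] [ 0.03446293 -0.0523529  -2.48839046]
pos [0.4497 0.2208 0.1395] rpy [ 1.7987e+02 -1.2000e-01 -9.4900e+01] d [ 0.1563 -0.0648 -0.0195] tool d [ 0.512 -1.613  0.193] rot [ 0.02 -0.02 -1.16]
[0.064, -0.202, 0.024] [0.0, -0.0, -0.15]
[0.067, -0.2, 0.024] [0.0, -0.0, -0.15]
[0.071, -0.199, 0.024] [0.0, -0.0, -0.15]
[0.074, -0.198, 0.024] [0.0, -0.0, -0.15]
[0.078, -0.197, 0.024] [0.0, -0.0, -0.15]
[0.081, -0.195, 0.024] [0.0, -0.0, -0.15]
[0.085, -0.194, 0.024] [0.0, -0.0, -0.15]
[0.088, -0.192, 0.024] [0.0, -0.0, -0.15]
```

View pics/side6.png

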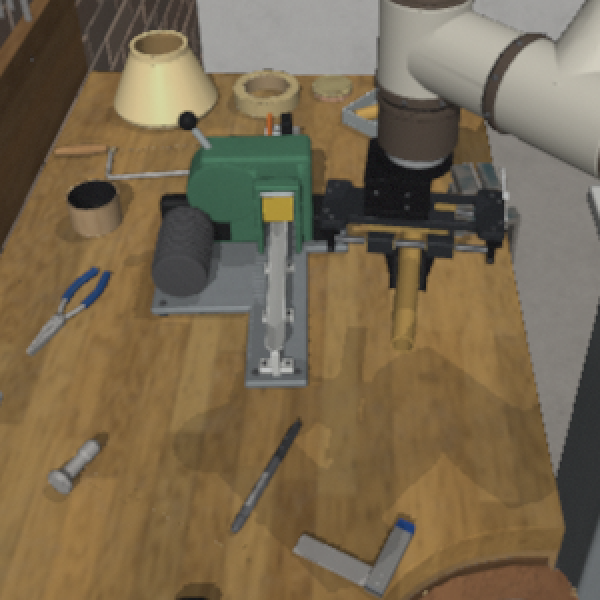

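```bash
python3 -m inch '{"offset":[[0.06,-0.2,0.02],[0.07,-0.22,0.02],[0.07,-0.22,0.02],[0.07,-0.22,0.02],[0.08,-0.22,0.02],[0.08,-0.22,0.02],[0.08,-0.2,0.02],[0.05,-0.1,0.02]],"rotation":[[0,0,-0.15],[0,0,-0.16],[0,0,-0.16],[0,0,-0.16],[0,0,-0.16],[0,0,-0.16],[0,0,-0.15],[0,0,-0.1]],"hand":[-1,-1,-1,-1,-1,-1,-1,-1]}'; python3 plan.py .606 .157 .12 -86.9 1
```

```text
time_s: 15.55
position: [0.6051, 0.156, 0.1075]
orientation: [178.5, -0.6, -86.4]
ft_force: [-0.0, 0.1, -1.9]
opening: 0.0246
pos [0.6051 0.156  0.1075] rpy [178.46  -0.63 -86.41] d [0.0009 0.001  0.0125] tool d [-0.008 -0.006 -0.126] rot [ 0.22 -0.09  0.07]
[-0.008, -0.006, -0.126] [0.22, -0.09, 0.07]
```

```bash
python3 -m inch '{"offset":[[0,0,0],[0,0,0],[0,0,0],[0,0,0],[0,0,0],[0,0,0],[0,0,0],[0,0,0]],"rotation":[[0.2,-0.09,0.05],[0,0,0],[0,0,0],[0,0,0],[0,0,0],[0,0,0],[0,0,0],[0,0,0]],"hand":[-1,-1,-1,-1,-1,-1,-1,-1]}'; python3 plan.py .606 .157 .0688 -86.9 1; python3 - <<'E'
from h import *
st=get_state(); im=get_image("wrist")[:,:,::-1]; cv2.imwrite("pics/w7.png",im); print(st["position"],st["orientation"],st["qvel"].round(1))
np.savez("st7.npz",position=st["position"],orientation=st["orientation"])
E
```

```text
time_s: 16.55
position: [0.6025, 0.1565, 0.1064]
orientation: [179.7, -0.0, -86.8]
ft_force: [1.0, 0.1, -1.8]
opening: 0.0243
pos [0.6025 0.1565 0.1064] rpy [ 1.7974e+02 -1.0000e-02 -8.6770e+01] d [ 0.0035  0.0005 -0.0376] tool d [-0.003 -0.037  0.376] rot [ 0.04 -0.    0.02]
[-0.003, -0.037, 0.376] [0.04, -0.0, 0.02]
[0.6024557  0.15649451 0.10638923] [ 1.79742221e+02 -8.49463487e-03 -8.67657681e+01] [ 0.  -0.1  0.1  0.1 -0.  -0.1]
```

View pics/w7.png

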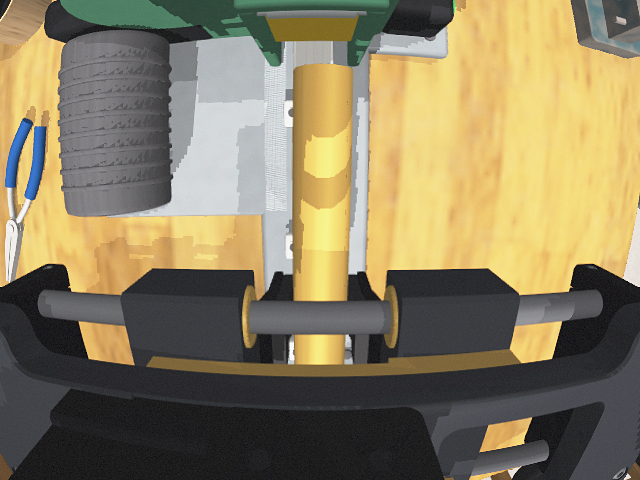

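```bash
python3 - <<'E'
from h import *
st=dict(np.load("st7.npz")); im=cv2.imread("pics/w7.png")
cv2.imwrite("pics/w7c.png",cv2.resize(im[0:100,220:420],None,fx=4,fy=4,interpolation=2))
P=lambda u,v,z:onplane("wrist",u,v,z,st)
for v in(75,150,230): print("tube",P(294,v,.1127),P(351,v,.1127),P((294+351)/2,v,.1127))
E
```

```text
tube [0.61945413 0.05872511 0.1127    ] [0.59589004 0.0573144  0.1127    ] [0.60767435 0.05815532 0.1127    ]
tube [0.61769795 0.090538   0.1127    ] [0.59401144 0.08916289 0.1127    ] [0.60586048 0.08992384 0.1127    ]
tube [0.61614089 0.12472392 0.1127    ] [0.59159384 0.12334556 0.1127    ] [0.60387751 0.12404359 0.1127    ]
```

View pics/w7c.png

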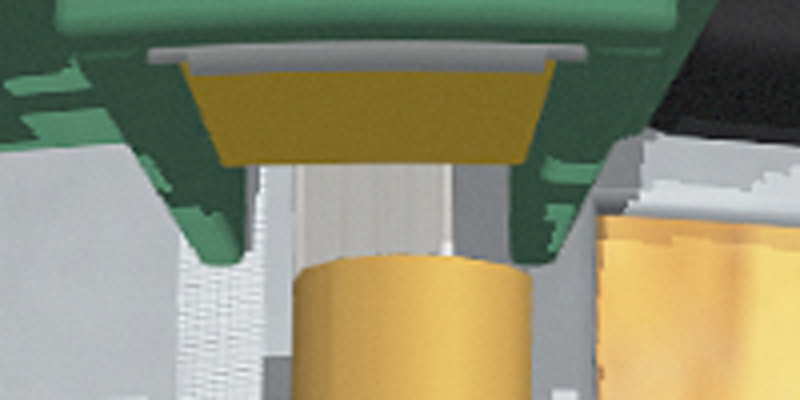

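```bash
python3 - <<'E'
from h import *
st=dict(np.load("st7.npz"))
P=lambda u,v,z:onplane("wrist",u,v,z,st)
r=P(313.3,52,.0683); print("rail",r,"flapbot",P(313.3,40.7,.074))
a=np.radians(3.1);Y=np.array([-np.sin(a),np.cos(a)]);X=np.array([np.cos(a),np.sin(a)])
for t in ([.60767,.05816],[.60587,.0899],[.60388,.124]): print("tube-rail lateral",(np.array(t)-r[:2])@X)
E
```

```text
rail [0.61329981 0.03687362 0.0683    ] flapbot [0.61351163 0.0319847  0.074     ]
tube-rail lateral -0.004470426415471391
tube-rail lateral -0.004551330897921828
tube-rail lateral -0.0046943313490902
```

```bash
python3 -m inch '{"offset":[[0,-0.04,0],[0,0,0],[0,0,0.08],[0,0,0.1],[0,0,0.1],[0,0,0.06],[0,0,0],[0,0,0]],"rotation":[[0.04,0,0],[0,0,0],[0,0,0],[0,0,0],[0,0,0],[0,0,0],[0,0,0],[0,0,0]],"hand":[-1,-1,-1,-1,-1,-1,-1,-1]}'; python3 plan.py .6066 .157 .0688 -86.9 1
```

```text
time_s: 17.6
position: [0.6064, 0.1565, 0.0692]
orientation: [180.0, -0.1, -86.7]
ft_force: [-1.2, 0.2, -0.5]
opening: 0.0242
pos [0.6064 0.1565 0.0692] rpy [ 1.7995e+02 -5.0000e-02 -8.6740e+01] d [ 0.0002  0.0005 -0.0004] tool d [-0.005 -0.002  0.004] rot [ 0.01 -0.01  0.02]
[-0.005, -0.002, 0.004] [0.01, -0.01, 0.02]
```

```bash
python3 -m inch '{"offset":[[0,0,0.005],[0,0,0],[0,0,0],[0,0,0],[0,0,0],[0,0,0],[0,0,-0.1],[0,0,-0.2]],"rotation":[[0,0,0],[0,0,0],[0,0,0],[0,0,0],[0,0,0],[0,0,0],[0,0,0],[0,0,0]],"hand":[-1,0,1,1,1,1,1,1]}'; python3 -m inch '{"offset":[[0,0,-0.4],[-0.2,0,-0.4],[-0.4,0,-0.3],[-0.5,0,0],[-0.4,0,0],[-0.2,0,0],[0,0,0],[0,0,0]],"rotation":[[0,0,0],[0,0,0],[0,0,0],[0,0,0],[0,0,0],[0,0,0],[0,0,0],[0,0,0]],"hand":[1,1,1,1,-1,-1,-1,-1]}'; python3 - <<'E'
from h import *
st=get_state(); im=get_image("wrist")[:,:,::-1]; cv2.imwrite("pics/w8.png",im); print(st["position"],st["orientation"],st["qvel"].round(1))
np.savez("st8.npz",position=st["position"],orientation=st["orientation"])
E
```

```text
time_s: 18.6
position: [0.6069, 0.1565, 0.1004]
orientation: [-180.0, -0.1, -86.8]
ft_force: [-0.3, -0.4, 0.1]
opening: 0.084
time_s: 19.6
position: [0.5985, 0.3295, 0.222]
orientation: [-179.5, 0.2, -86.9]
ft_force: [0.1, -0.1, -0.1]
opening: 0.0548
[0.59848209 0.32949334 0.22204074] [-1.79524797e+02  1.73893088e-01 -8.69078379e+01] [ 0.   0.1 -0.1 -0.  -0.2  0.1]
```

View pics/w8.png

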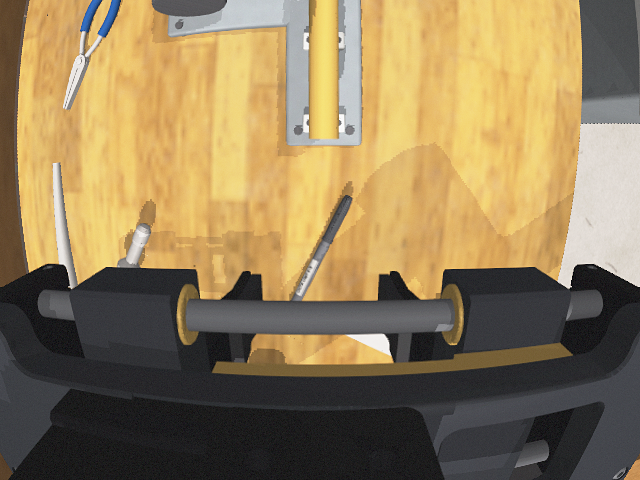

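```bash
python3 - <<'E'
from h import *
st=dict(np.load("st8.npz"))
t=onplane("wrist",323,138,.08,st); print("tail",t)
for v in (40,120):
  pass
x=lambda y:.6068-np.tan(np.radians(3.1))*(y-.1565)
print("line x at tail",x(t[1]),"approach",x(t[1]+.022),t[1]+.022)
E
python3 plan.py .600 .282 .10 -86.9 1
```

```text
tail [0.60190558 0.25530377 0.08      ]
line x at tail 0.601448979024616 approach 0.6002575016147014 0.2773037712497482
pos [0.5985 0.3293 0.222 ] rpy [-179.53    0.18  -86.93] d [ 0.0015 -0.0473 -0.122 ] tool d [0.477 0.021 1.218] rot [-0.07  0.03 -0.  ]
[0.477, 0.021, 1.218] [-0.07, 0.03, -0.0]
```

```bash
python3 -m inch '{"offset":[[0.08,0,0.2],[0.08,0.01,0.25],[0.08,0.01,0.25],[0.08,0,0.25],[0.07,0,0.2],[0.05,0,0.15],[0,0,0.1],[0,0,0.05]],"rotation":[[-0.07,0.03,0],[0,0,0],[0,0,0],[0,0,0],[0,0,0],[0,0,0],[0,0,0],[0,0,0]],"hand":[-1,-1,-1,-1,-1,-1,-1,-1]}'; python3 plan.py .600 .285 .073 -86.9 1
```

```text
time_s: 20.65
position: [0.5968, 0.2721, 0.0651]
orientation: [179.4, -0.3, -87.6]
ft_force: [0.3, 0.5, -0.0]
opening: 0.0006
pos [0.5968 0.2721 0.0651] rpy [179.41  -0.31 -87.56] d [0.0032 0.0129 0.0079] tool d [-0.127 -0.037 -0.08 ] rot [ 0.09 -0.04 -0.1 ]
[-0.127, -0.037, -0.08] [0.09, -0.04, -0.1]
```

```bash
python3 -m inch '{"offset":[[-0.03,-0.035,-0.08],[0,0,0],[0,0,0],[0,0,0],[0,0,0],[0,0,0],[0,0,0],[0,0,0]],"rotation":[[0.08,-0.04,-0.09],[0,0,0],[0,0,0],[0,0,0],[0,0,0],[0,0,0],[0,0,0],[0,0,0]],"hand":[-1,-1,-1,-1,-1,-1,-1,-1]}'; python3 plan.py .600 .2749 .073 -86.9 1;python3 - <<'E'
from h import *
st=get_state(); im=get_image("side")[:,:,::-1]; cv2.imwrite("pics/s9.png",cv2.resize(im[200:380,200:400],None,fx=3,fy=3,interpolation=2))
E
```

```text
time_s: 21.65
position: [0.6016, 0.2773, 0.0759]
orientation: [-179.8, 0.1, -86.8]
ft_force: [-0.2, -0.0, -0.1]
opening: 0.0006
pos [0.6016 0.2773 0.0759] rpy [-1.7977e+02  1.3000e-01 -8.6800e+01] d [-0.0016 -0.0024 -0.0029] tool d [0.023 0.017 0.029] rot [-0.03  0.02  0.01]
[0.023, 0.017, 0.029] [-0.03, 0.02, 0.01]
```

View pics/s9.png

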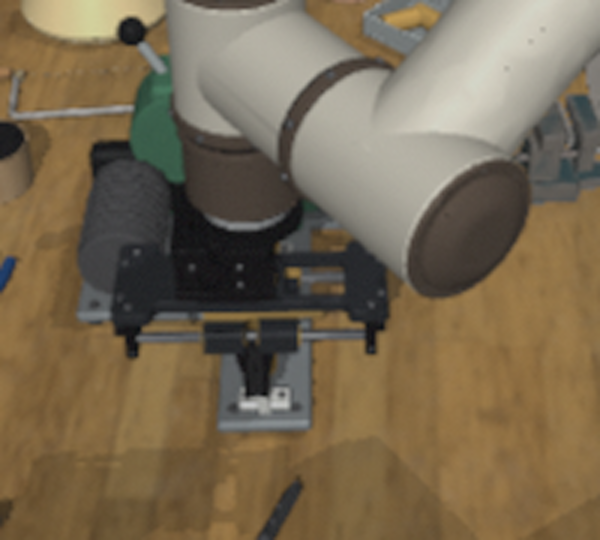

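```bash
python3 -m inch '{"offset":[[0.02,0.01,0.025],[0.05,0,0],[0.05,0,0],[0.06,0,0],[0.06,0,0],[0.06,0,0],[0.06,0,0],[0.05,0,0]],"rotation":[[-0.02,0.02,0],[0,0,0],[0,0,0],[0,0,0],[0,0,0],[0,0,0],[0,0,0],[0,0,0]],"hand":[-1,-1,-1,-1,-1,-1,-1,-1]}'; python3 plan.py .6055 .18 .073 -86.9 1
```

```text
time_s: 22.7
position: [0.6029, 0.2348, 0.0731]
orientation: [-179.9, 0.1, -86.8]
ft_force: [-1.4, 1.6, 0.3]
opening: 0.0
pos [0.6029 0.2348 0.0731] rpy [-1.7987e+02  1.1000e-01 -8.6810e+01] d [ 0.0026 -0.0548 -0.0001] tool d [0.548 0.004 0.   ] rot [-0.02  0.02  0.01]
[0.548, 0.004, 0.0] [-0.02, 0.02, 0.01]
```

Pushing with about 1.6 N. Check the picture, then carry on.

```bash
python3 -m inch '{"offset":[[0.06,0,0],[0.08,0,0],[0.08,0,0],[0.08,0,0],[0.08,0,0],[0.08,0,0],[0.06,0,0],[0,0,0]],"rotation":[[-0.01,0.01,0],[0,0,0],[0,0,0],[0,0,0],[0,0,0],[0,0,0],[0,0,0],[0,0,0]],"hand":[-1,-1,-1,-1,-1,-1,-1,-1]}'; python3 plan.py .608 .12 .073 -86.9 1; python3 - <<'E'
from h import *
st=get_state(); im=get_image("wrist")[:,:,::-1]; cv2.imwrite("pics/w10.png",im)
E
```

```text
time_s: 23.7
position: [0.606, 0.1788, 0.0731]
orientation: [-179.9, 0.1, -86.9]
ft_force: [-0.2, 0.6, 0.6]
opening: 0.0007
pos [0.606  0.1788 0.0731] rpy [-1.7994e+02  6.0000e-02 -8.6850e+01] d [ 0.002  -0.0588 -0.0001] tool d [0.588 0.012 0.001] rot [-0.01  0.01  0.01]
[0.588, 0.012, 0.001] [-0.01, 0.01, 0.01]
```

View pics/w10.png

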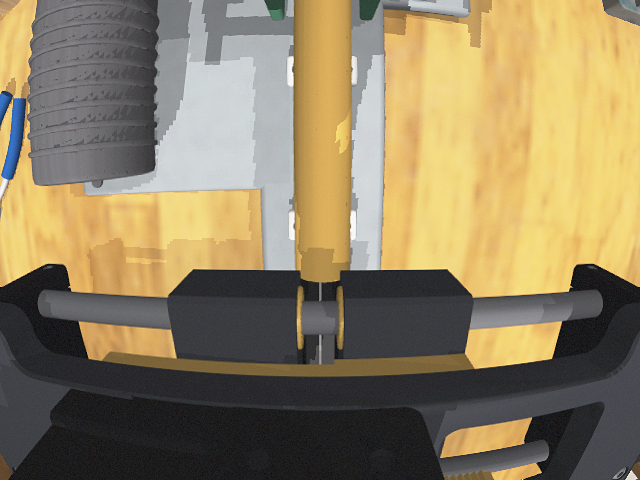

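```bash
python3 -m inch '{"offset":[[0.06,0,0],[0.08,0,0],[0.08,0,0],[0.08,0,0],[0.08,0,0],[0.06,0,0],[0.05,0,0],[0,0,0]],"rotation":[[0,0,0],[0,0,0],[0,0,0],[0,0,0],[0,0,0],[0,0,0],[0,0,0],[0,0,0]],"hand":[-1,-1,-1,-1,-1,-1,-1,-1]}'; python3 plan.py .608 .111 .073 -86.9 1; python3 - <<'E'
from h import *
im=get_image("scene")[:,:,::-1]; cv2.imwrite("pics/s11.png",cv2.resize(im[190:350,210:430],None,fx=3.6,fy=3.6,interpolation=2))
E
```

```text
time_s: 24.75
position: [0.6088, 0.1268, 0.0731]
orientation: [-179.9, 0.1, -86.8]
ft_force: [-0.6, 1.5, -0.6]
opening: 0.0006
pos [0.6088 0.1268 0.0731] rpy [-1.7993e+02  7.0000e-02 -8.6830e+01] d [-0.0008 -0.0158 -0.0001] tool d [0.158 0.017 0.001] rot [-0.01  0.01  0.01]
[0.158, 0.017, 0.001] [-0.01, 0.01, 0.01]
```

View pics/s11.png

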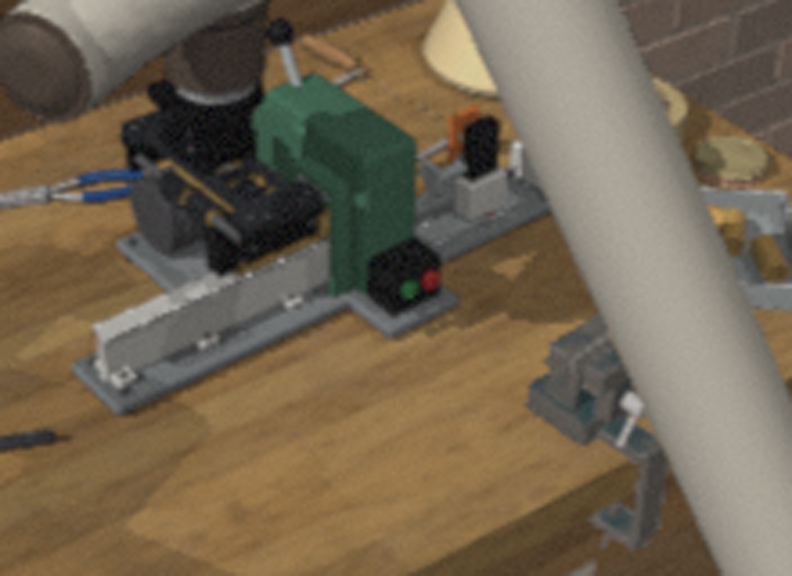

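```bash
python3 -m inch '{"offset":[[0.02,0,0],[0.02,0,0],[0.02,0,0],[0.015,0,0],[0.015,0,0],[0.01,0,0],[0.01,0,0],[0,0,0]],"rotation":[[0,0,0],[0,0,0],[0,0,0],[0,0,0],[0,0,0],[0,0,0],[0,0,0],[0,0,0]],"hand":[-1,-1,-1,-1,-1,-1,-1,-1]}'; python3 plan.py .608 .111 .073 -86.9 1
```

```text
time_s: 25.8
position: [0.6094, 0.1163, 0.0731]
orientation: [-179.9, 0.1, -86.8]
ft_force: [-0.1, 2.5, 0.0]
opening: 0.0007
pos [0.6094 0.1163 0.0731] rpy [-1.7992e+02  1.0000e-01 -8.6770e+01] d [-0.0014 -0.0053 -0.0001] tool d [0.052 0.017 0.001] rot [-0.01  0.01  0.02]
[0.052, 0.017, 0.001] [-0.01, 0.01, 0.02]
```

```bash
for i in 1; do python3 -m inch '{"offset":[[0.01,0,0],[0.01,0,0],[0,0,0],[0,0,0],[0,0,0],[0,0,0],[0,0,0],[0,0,0]],"rotation":[[0,0,0],[0,0,0],[0,0,0],[0,0,0],[0,0,0],[0,0,0],[0,0,0],[0,0,0]],"hand":[-1,-1,-1,-1,-1,-1,-1,-1]}'; done; python3 plan.py .608 .111 .073 -86.9 1
```

```text
time_s: 26.8
position: [0.6096, 0.1142, 0.0731]
orientation: [-179.9, 0.1, -86.8]
ft_force: [-0.9, 2.8, 0.3]
opening: 0.0007
pos [0.6096 0.1142 0.0731] rpy [-1.7993e+02  1.0000e-01 -8.6760e+01] d [-0.0016 -0.0032 -0.0001] tool d [0.031 0.017 0.001] rot [-0.01  0.01  0.02]
[0.031, 0.017, 0.001] [-0.01, 0.01, 0.02]
```

```bash
python3 -m inch '{"offset":[[0.01,0,0],[0.01,0,0],[0.01,0,0],[0,0,0],[0,0,0],[0,0,0],[0,0,0],[0,0,0]],"rotation":[[0,0,0],[0,0,0],[0,0,0],[0,0,0],[0,0,0],[0,0,0],[0,0,0],[0,0,0]],"hand":[-1,-1,-1,-1,-1,-1,-1,-1]}'; python3 plan.py .608 .111 .073 -86.9 1
```

```text
time_s: 27.8
position: [0.6097, 0.112, 0.0731]
orientation: [-179.9, 0.2, -86.8]
ft_force: [-1.1, 3.1, 0.6]
opening: 0.0004
pos [0.6097 0.112  0.0731] rpy [-179.9     0.19  -86.77] d [-0.0017 -0.001  -0.0001] tool d [0.009 0.017 0.001] rot [-0.02  0.03  0.02]
[0.009, 0.017, 0.001] [-0.02, 0.03, 0.02]
```

```bash
python3 -m inch '{"offset":[[0.01,0,0],[0.01,0,0],[0,0,0],[0,0,0],[0,0,0],[0,0,0],[0,0,0],[0,0,0]],"rotation":[[0,0,0],[0,0,0],[0,0,0],[0,0,0],[0,0,0],[0,0,0],[0,0,0],[0,0,0]],"hand":[-1,-1,-1,-1,-1,-1,-1,-1]}'; python3 plan.py .608 .111 .073 -86.9 1
```

```text
time_s: 28.8
position: [0.6097, 0.112, 0.0732]
orientation: [-179.8, 0.4, -86.8]
ft_force: [-1.2, 3.7, -0.3]
opening: 0.0007
pos [0.6097 0.112  0.0732] rpy [-179.84    0.36  -86.78] d [-0.0017 -0.001  -0.0002] tool d [0.009 0.017 0.002] rot [-0.02  0.05  0.02]
[0.009, 0.017, 0.002] [-0.02, 0.05, 0.02]
```

```bash
python3 -m inch '{"offset":[[0.02,0,0],[0.02,0,0],[0.02,0,0],[0,0,0],[0,0,0],[0,0,0],[0,0,0],[0,0,0]],"rotation":[[0,0,0],[0,0,0],[0,0,0],[0,0,0],[0,0,0],[0,0,0],[0,0,0],[0,0,0]],"hand":[-1,-1,-1,-1,-1,-1,-1,-1]}'; python3 plan.py .608 .111 .073 -86.9 1
```

```text
time_s: 29.8
position: [0.6098, 0.112, 0.0733]
orientation: [-179.7, 0.9, -86.8]
ft_force: [-1.3, 4.0, -0.0]
opening: 0.0001
pos [0.6098 0.112  0.0733] rpy [-179.69    0.87  -86.79] d [-0.0018 -0.001  -0.0003] tool d [0.009 0.018 0.003] rot [-0.05  0.13  0.02]
[0.009, 0.018, 0.003] [-0.05, 0.13, 0.02]
```

```bash
python3 -m inch '{"offset":[[-0.05,0,0],[-0.1,0,0],[-0.2,0,0],[-0.2,0,-0.2],[-0.1,0,-0.4],[0,0,-0.5],[0,0,-0.5],[0,0,-0.3]],"rotation":[[-0.05,0.13,0],[0,0,0],[0,0,0],[0,0,0],[0,0,0],[0,0,0],[0,0,0],[0,0,0]],"hand":[-1,-1,-1,-1,-1,-1,-1,-1]}'; python3 - <<'E'
from h import *
for n in ("scene","side"):
  cv2.imwrite(f"pics/{n}12.png",cv2.resize(get_image(n)[170:370,200:420,::-1],None,fx=3,fy=3,interpolation=2))
E
python3 plan.py .62 -.11 .36 -86.9 8
```

```text
time_s: 30.8
position: [0.6044, 0.1832, 0.2648]
orientation: [179.4, -0.6, -86.6]
ft_force: [0.5, -0.2, -1.5]
opening: 0.0006
pos [0.6057 0.1836 0.2665] rpy [179.7   -0.51 -86.59] d [ 0.0143 -0.2936  0.0935] tool d [ 2.948  0.036 -0.909] rot [ 0.04 -0.07  0.04]
[0.368, 0.005, -0.114] [0.01, -0.01, 0.01]
[0.368, 0.004, -0.114] [0.01, -0.01, 0.01]
[0.368, 0.004, -0.114] [0.01, -0.01, 0.01]
[0.368, 0.004, -0.115] [0.01, -0.01, 0.01]
[0.368, 0.003, -0.115] [0.01, -0.01, 0.01]
[0.368, 0.003, -0.116] [0.01, -0.01, 0.01]
[0.368, 0.003, -0.116] [0.01, -0.01, 0.01]
[0.368, 0.002, -0.116] [0.01, -0.01, 0.01]
```

View pics/scene12.png

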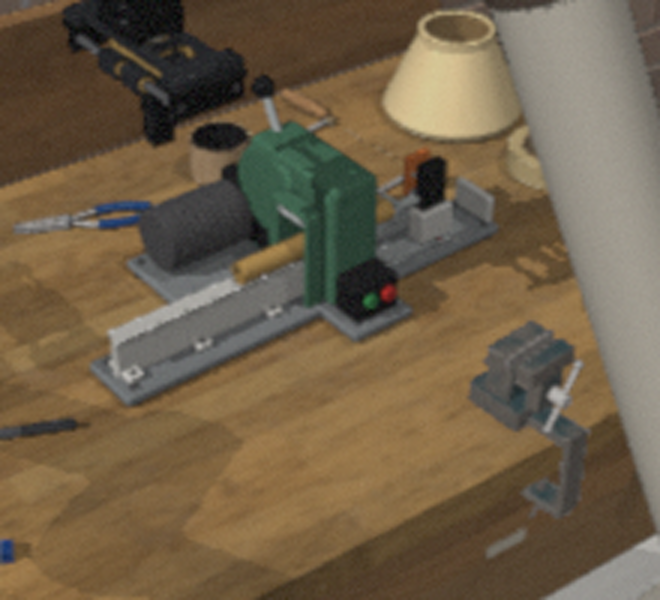

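View pics/side12.png

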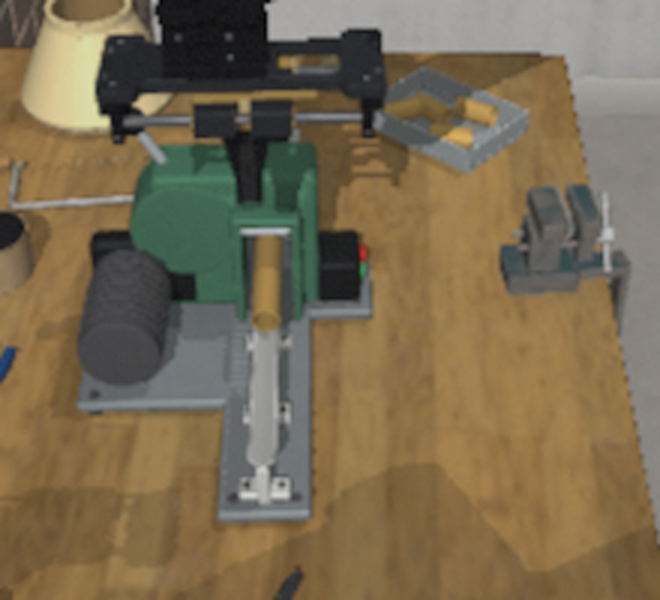

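```bash
python3 -m inch '{"offset":[[0,0,-0.4],[0.2,0,-0.4],[0.45,0,-0.1],[0.5,0,0],[0.55,0,0],[0.5,0,0],[0.4,0,0],[0.15,0,0]],"rotation":[[0.03,-0.05,0],[0,0,0],[0,0,0],[0,0,0],[0,0,0],[0,0,0],[0,0,0],[0,0,0]],"hand":[-1,-1,-1,-1,-1,-1,-1,-1]}';python3 -m inch '{"offset":[[0,0,0],[0,0,0],[0,0,0],[0,0,0],[0,0,0],[0,0,0],[0,0,0],[0,0,0]],"rotation":[[0,0,0],[0,0,0],[0,0,0],[0,0,0],[0,0,0],[0,0,0],[0,0,0],[0,0,0]],"hand":[-1,-1,-1,-1,-1,-1,-1,-1]}'; python3 - <<'E'
from h import *
st=get_state(); im=get_image("wrist")[:,:,::-1]; cv2.imwrite("pics/w13.png",im); print(st["position"],st["orientation"],st["qvel"].round(1))
np.savez("st13.npz",position=st["position"],orientation=st["orientation"])
cv2.imwrite("pics/w13c.png",cv2.resize(im[110:310,200:420],None,fx=3,fy=3,interpolation=2))
E
```

```text
time_s: 31.9
position: [0.622, -0.0903, 0.3512]
orientation: [179.1, -0.3, -86.1]
ft_force: [-0.9, 0.7, -0.2]
opening: 0.0003
time_s: 32.9
position: [0.6222, -0.0858, 0.3499]
orientation: [179.0, -0.3, -85.9]
ft_force: [-0.2, -1.2, -0.0]
opening: 0.0007
[ 0.6221696  -0.08577809  0.34994834] [179.01577789  -0.28059982 -85.8786268 ] [-0.   0.  -0.   0.1 -0.1 -0.1]
```

View pics/w13c.png

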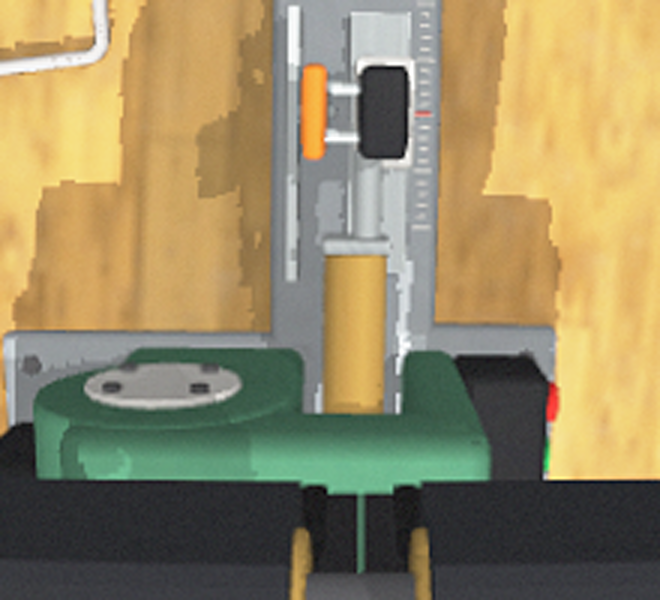

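```bash
python3 - <<'E'
from h import *
st=dict(np.load("st13.npz")); im=cv2.imread("pics/w13.png")
cv2.imwrite("pics/w13d.png",cv2.resize(im[180:215,295:340],None,fx=14,fy=14,interpolation=0))
C=lambda u,v:(200+u/3,110+v/3)
P=lambda u,v,z:onplane("wrist",*C(u,v),z,st)
a,b=P(302,112,.118),P(409,112,.118);print(a,b,np.linalg.norm(a-b),"tab/blk +y end",P(314,158,.118),P(384,158,.118),"-y end",P(314,66,.118))
print("tube front",P(357,256,.0875),"plate top",P(357,247,.088))
E
```

```text
[ 0.64398366 -0.1522415   0.118     ] [ 0.60657893 -0.15492773  0.118     ] 0.037501062379480025 tab/blk +y end [ 0.63867473 -0.13626844  0.118     ] [ 0.61411753 -0.1379976   0.118     ] -y end [ 0.64091731 -0.16875701  0.118     ]
tube front [ 0.62035327 -0.09853047  0.0875    ] plate top [ 0.62061523 -0.10206629  0.088     ]
```

View pics/w13d.png

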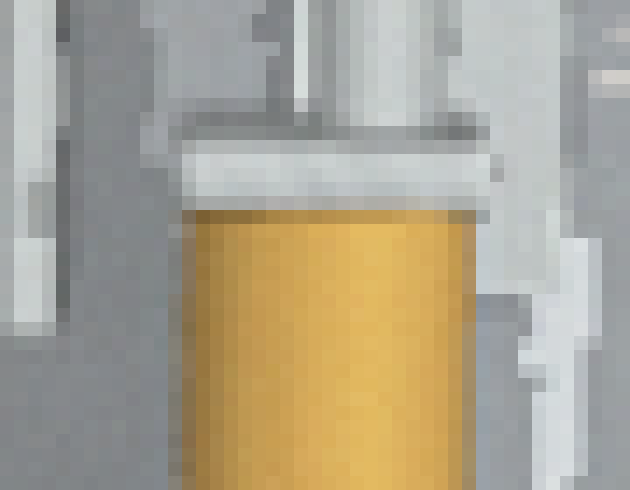

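```bash
python3 -c "
from station import *
print(job_done()); print(get_state()['time_s'])"
```

```text
the job is handed in; nothing more can be done
None
the job is handed in; nothing more can be done
```

I moved the length stop one detent away from the saw head, laid the brass tube in the infeed V rail and let go of it. I then pushed it by its tail, with the fingers closed, through the flap until it bore on the stop. I handed the job in at about 33 s, with the arm parked clear.

- **Stop:** the gripper slid it 25.6 mm. After release the stop measured about 37 mm over tab and cheek, so the latch pin is in its slot. It measured the same again after the feed (37.5 mm, same position), so the push did not shift it.
- **Tube:** the push stalled at the expected place, within about 1 mm, at roughly 4 N; 5 mm more of commanded travel did not move it. The last wrist picture shows its front end against the stop plate with no visible gap.
- **Flap and other items:** the last scene and side pictures show the tube lying in the rail and passing under the flap. I only judged the flap as open from those pictures and did not measure its angle. I felt no unexpected contact with the bystanders, but I did not measure their positions again.

No checks failed. The only disagreements were 1 to 2 mm between camera views, and a few millimetres of arm drift that I corrected before each contact.

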